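Lift a full label roll off its spindle with a fork and set it on the cradle

TASK

The wound label roll on the upright spindle is finished. Without touching the roll with the gripper, work the lifting fork under it until you feel it come fully home against the collar, pressing only lightly, slide the roll up off the spindle on the fork, and set it down flat and centred across the two rails of the cradle. Then draw the fork out from under the roll and stand it upright on the bench clear of the cradle; do not drag, lift or tip the spindle stand, do not drop the roll, and leave the bottle, glove box and jar alone.

Things in the scene. Friction and masses are not known exactly. Their poses are not given: they have to be found in the camera images.
- stand: Loose 1.8 kg spindle stand (a sideways push over about 9 N drags it). Round grey base 140 mm across, 12 mm thick; on it a collar 31 mm across, heights 12 to 22 mm; above that an upright bare spindle 20 mm across. Origin: centre of the underside, z up. A sprung steel strip in the spindle, on its +x side, presses about 2 N on the roll's bore, so the roll sits 2 mm off-centre towards -x.
- stand_tip (a point): Tip of the spindle on its axis, 95 mm above the bench. The roll must be raised until its underside is above this point. The sprung strip (heights 31 to 87 mm) makes the roll drag by about 1 to 4 N as it slides up, until the underside has passed it.
- roll: Wound paper label roll, 104 mm across, 48 mm high, bore 24 mm, 0.24 to 0.39 kg, too wide for the gripper. It sits round the spindle on the collar, its underside 10 mm above the top of the stand's base, leaving an open gap 10 mm high under it all round; the base juts out 18 mm beyond it. Origin: centre of the underside, z up its axis.
- fork: Loose 0.28 kg lifting fork, stands by itself. Flat steel foot 5 mm thick, 64 mm wide, from x = -45 mm to the tine tips at x = 125 mm (last 8 mm thinned to 2.6 mm); two tines 13 mm wide point along +x, the 38 mm wide slot between them open to the front; a weight 13 mm high behind the grip. Origin: underside, below the centre of the upright black grip; z up.
- fork_slot (a point): Where the spindle axis lies in the slot when the fork is fully home: 78 mm from the fork's origin along its +x, at the underside. Then the slot's bottom (62.5 mm from the origin) touches the collar. Same axes as the fork.
- fork_grip (a point): Centre of the place to grip, 100 mm above the foot's underside. The black grip is 18 mm thick along the fork's x, 40 mm wide along its y, heights 5 to 125 mm. Gripped firmly with the fingers closing along the fork's x it best bears the load's tipping moment; the tines still sag a little and the fork may shift slightly in the fingers. Same axes as the fork.
- cradle: Fixed aluminium cradle: base plate 110 x 122 mm, 6 mm thick, two rails 110 mm long along its x, each 22 mm wide, tops 50 mm above the bench. The channel between them is 78 mm wide, 44 mm deep, open at both ends: the fork can go down into it and out along the cradle's x, tines either way. Origin: centre of the underside, z up; the roll's axis belongs over it.
- bottle: Bystander: white plastic bottle, 72 mm across, 190 mm high, 0.6 kg, loose. Origin: centre of the underside.
- glovebox: Bystander: blue glove box, 120 x 230 x 65 mm (x, y, z), loose. Origin: centre of the underside.
- jar: Bystander: small sample jar, 60 mm across, 70 mm high, loose. Origin: centre of the underside.
Things that resemble listed ones, but are neither listed nor needed, are in the scene too. What is shaped like the fork but orange is not meant.

How it is judged:
By the outcome, as a careful person would: the job done as asked, in the order asked, and still so for the second after the job is handed in, with the robot touching nothing.
It also fails if it takes over 72 s, if anything falls off the work surface, if the arm or the gripper's body presses on something with over 40 N, if the wrist force passes 120 N, or if a joint passes its speed limit or range.

ROBOT

A 6-joint arm with a two-finger parallel gripper is mounted at the origin on the work surface. World frame = base frame: x ahead of the robot, y to its left, z up, the work surface at z = 0. Lengths are in m, angles in rad, forces in N, time in s.
With the tool pointing down it reaches from about 0.25 to 0.725 m from the base axis. Payload 4 kg.
Tool frame: the origin (TCP) lies on the centre line of the jaws, within the pads' length; the fingertips stand ahead of it and the grasp point (between the pads) lies 11 mm behind it (bot.tip_extent is the z of the fingertips in the tool frame, in m); z points along the fingers, y is the direction in which the jaws open and shut (so a half turn about z gives the same grasp; the last joint's range is limited). The gripper opens to 85 mm and grips with 20 to 120 N. Pads are 22 mm wide; open, the fingers measure 114 mm over their backs; the gripper's body (76 mm by 85 mm) begins 54 mm behind the grasp point. The pads swing forward as they close: fully open they stand 13 mm farther back than shut.
Start: joints at [-1.261, 0.241, 0.005, 1.335, 0, 1.571], TCP at [0.152, -0.476, 0.239] pointing down, gripper open.
Joint ranges: [-2.72, 2.72], [-1.05, 1.87], [-1.09, 1.28], [-1.99, 2.15], [-1.42, 1.44], [-3.14, 3.14]. Speed limits (rad/s): [2.79, 2.79, 3.14, 3.14, 3.14, 3.14].

INTERFACE

Orientations are given as a unit quaternion [x, y, z, w].
In Python, from workcell import bot gives the robot as it stands.
- The arm moves only by the shell command python3 -m jog 'ROWS'. ROWS is JSON, a list that holds one entry, the list of rows, each a list of 7 numbers: the shift along the world's x, y, z in m, then the turn, a rotation vector about the world's x, y, z in degrees, then the closure in counts, from 0 (fully open) to 255 (shut). In form: [[[tx, ty, tz, ax, ay, az, fingers], ...]]. A call has 1 to 10 rows; each row is the pose to reach, as a shift and turn from the pose commanded when the call began; what a row does not reach only later rows make up. A row lasts 1/12 s, in which the tool goes at most 41.7 mm and 7.16 degrees, less where a joint would pass 70% of its speed; a pose out of reach is approached as far as the arm can. A call with a gripper value outside its range is refused whole. The fingers move at their own pace and stop on an object; the grip force is fixed at half the most. Time passes only in rows, so rows that repeat a pose let the fingers close. It gives the time, the measured TCP pose, the force and the opening at its end, in the units of the state.
- bot.get_obs(): the state, without advancing time (a new reading comes with each control period).
- bot.camera(name): name is "scene" or "top" or "wrist"; returns the picture (420x560x3 uint8, blue, green, red); there is no depth.
- bot.camera_model(name): a dict with "K" (3x3 intrinsics, pixels), "T" (4x4, takes a point from camera to world coordinates). Camera axes: x right, y down, z forward; pixel columns grow to the right and rows downward; lengths in m; the calibration is good to about 2 mm. A picture is of the moment at which its call begins: read the wrist's pose just before it. camera_model takes no time and is no camera call; for the wrist camera it gives the pose at the moment of the call.
- bot.job_done(): hands the job in, once; it reports no verdict.
The state is a dict: "clock": time; "joint_pos": joint angles; "joint_vel": joint speeds; "tau": joint torques, N m; "eef_pos": TCP position; "tool_rot": TCP orientation; "ft_force": force on the tool from outside, world axes, zero at the start; "ft_torque": the same for the moment, N m; "grip_width": finger opening in m.
Only numpy, scipy, OpenCV 4.12 (cv2) and the standard library are available. Lean on these libraries where they do the work, as an engineer would, in place of code of your own. Each camera call takes 0.05 s, during which the arm holds its last target. There are 200 camera calls.

## Working session

There is one attempt and no reset: what is moved stays moved. The work goes in short steps, Python scripts to look and compute and a shell command to move; the robot and the scene stay as the last step left them, time stands still between calls to the robot, and variables do not carry over. Pictures are saved under pics/ and viewed, about 8 in all and at most 12, crops included, and the job is handed in when it is done.

```bash
mkdir -p pics; ls; python3 - <<'E'
from workcell import bot
import cv2,numpy as np
np.set_printoptions(precision=4,suppress=True)
for n in("scene","top"):
    im=bot.camera(n);cv2.imwrite(f"pics/{n}0.png",im)
    m=bot.camera_model(n);print(n,m["K"],m["T"])
o=bot.get_obs();print(o["clock"],o["eef_pos"],o["tool_rot"],o["ft_force"],bot.tip_extent)
E
```

```text
pics
scene [[405.4064   0.     281.9172]
 [  0.     405.4064 207.8739]
 [  0.       0.       1.    ]] [[ 0.5595  0.6439 -0.5219  1.0686]
 [ 0.8288 -0.4292  0.359  -0.4193]
 [ 0.0071 -0.6334 -0.7738  0.8728]
 [ 0.      0.      0.      1.    ]]
top [[399.8082   0.     281.0457]
 [  0.     399.8082 209.285 ]
 [  0.       0.       1.    ]] [[ 0.005  -0.9955  0.0948  0.4453]
 [-0.9999 -0.0038  0.013  -0.0378]
 [-0.0126 -0.0948 -0.9954  1.0612]
 [ 0.      0.      0.      1.    ]]
0.1 [ 0.1523 -0.4757  0.2385] [ 0.988   0.1543 -0.0001 -0.001 ] [-0.4769 -0.2451  0.5323] 0.008
```

View pics/top0.png

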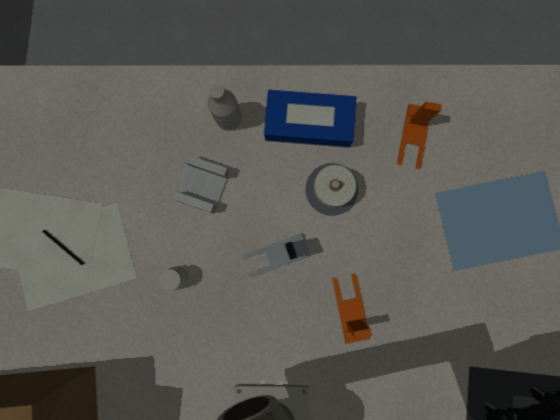

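View pics/scene0.png

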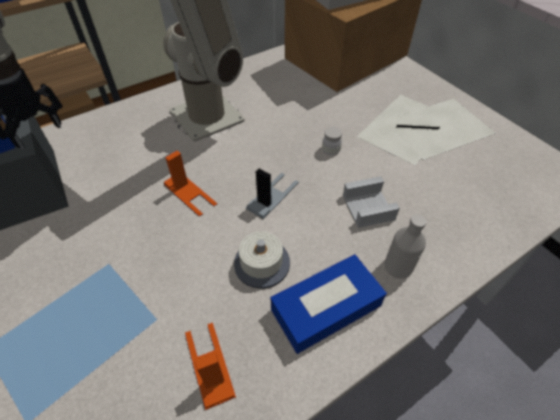

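Top view: the grey fork with the black grip is at (280,255), its tines to the left. The other fork shapes at (352,310) and (417,135) are orange, so they are decoys. The roll and stand are at (335,187), the cradle at (203,183), the jar at (172,278), the bottle at (225,108) and the glove box at (310,117). Next is one enlarged crop to confirm, and I'll make the measuring helpers.

```bash
cat > h.py <<'E'
from workcell import bot
import cv2,numpy as np
np.set_printoptions(precision=4,suppress=True)
def ray(m,p):
    d=m["T"][:3,:3]@np.linalg.inv(m["K"])@[p[0],p[1],1.];return np.array(m["T"])[:3,3],d/np.linalg.norm(d)
def onz(m,p,z):
    c,d=ray(m,p);return c+d*(z-c[2])/d[2]
def tri(m1,p1,m2,p2):
    (a,d),(b,e)=ray(m1,p1),ray(m2,p2)
    s=np.linalg.lstsq(np.c_[d,-e],b-a,rcond=None)[0];P,Q=a+s[0]*d,b+s[1]*e
    return (P+Q)/2,np.linalg.norm(P-Q)
def blobs(mask,amin=30):
    cs,_=cv2.findContours(mask.astype(np.uint8),cv2.RETR_EXTERNAL,cv2.CHAIN_APPROX_NONE)
    return sorted([c for c in cs if cv2.contourArea(c)>=amin],key=cv2.contourArea,reverse=True)
E
python3 - <<'E'
from h import *
t=cv2.imread("pics/top0.png");s=cv2.imread("pics/scene0.png")
a=cv2.resize(t[145:295,170:370],None,fx=4,fy=4,interpolation=cv2.INTER_CUBIC)
cv2.imwrite("pics/topcrop.png",a)
b=cv2.resize(s[140:290,220:420],None,fx=4,fy=4,interpolation=cv2.INTER_CUBIC)
cv2.imwrite("pics/scenecrop.png",b)
E
```

```text
(no output)
```

View pics/topcrop.png

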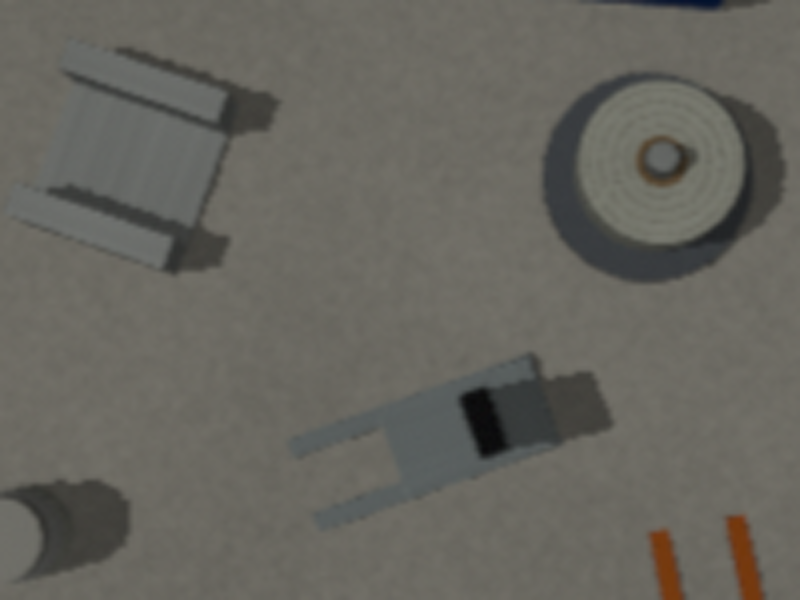

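View pics/scenecrop.png

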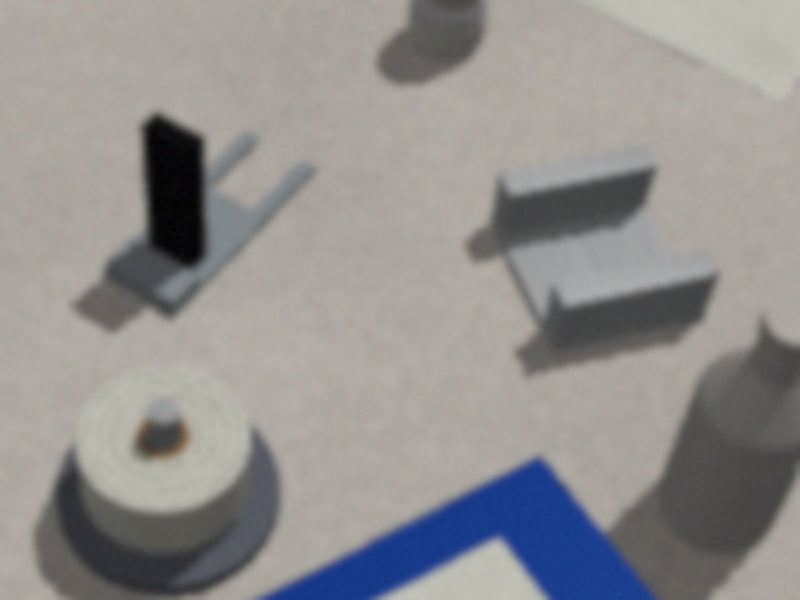

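The crops confirm that the grey fork with the black grip is the one meant: top crop (485,422), scene crop (175,190). The roll is on its stand at top crop (662,160), and the cradle's rails are at (145,85) and (95,228). Next I measure them.

```bash
python3 - <<'E'
from h import *
mt,ms=bot.camera_model("top"),bot.camera_model("scene")
t=cv2.imread("pics/top0.png");s=cv2.imread("pics/scene0.png")
T=lambda x,y:(170+x/4-.375,145+y/4-.375); S=lambda x,y:(220+x/4-.375,140+y/4-.375)
# roll: cream mask
for im,m,roi,n in((t,mt,(300,155,370,220),'top'),(s,ms,(230,220,295,290),'scene')):
    x0,y0,x1,y1=roi;c=im[y0:y1,x0:x1].astype(int)
    hsv=cv2.cvtColor(im,cv2.COLOR_BGR2HSV)[y0:y1,x0:x1]
    print(n,'medians',np.median(c.reshape(-1,3),0))
    if n=='top':
        mask=(c[...,2]>c[...,0]+5)&(c.sum(2)>330)
        b=blobs(mask)
        if b: e=cv2.fitEllipse(cv2.convexHull(b[0]));p=np.add(e[0],(x0,y0));print('roll',e,p,onz(m,p,.07))
        dark=(c[...,0]>=c[...,2]+3)|mask
print('tip tri',tri(mt,T(662,157),ms,S(163,408)))
print('rolltop centre tri',tri(mt,T(662,162),ms,S(164,441)))
print('base: L,R?,bot',[onz(mt,T(*p),.012) for p in((543,177),(647,282))])
# fork
for k,a,b in(('tipA(+x side)',(293,448),(253,138)),('tipB',(322,522),(312,168)),('backA',(533,356),(110,270)),('backB',(560,443),(170,312))):
    print(k,tri(mt,T(*a),ms,S(*b)),onz(mt,T(*a),.005))
for im,m,n,roi in((t,mt,'top',(270,230,320,275)),(s,ms,'scene',(245,160,285,215))):
    x0,y0,x1,y1=roi;g=im[y0:y1,x0:x1].max(2)
    b=blobs(g<30)[0];print(n,'grip',cv2.boxPoints(cv2.minAreaRect(b))+[x0,y0])
print('grip top tri',tri(mt,T(472,394),ms,S(202,135)),tri(mt,T(475,394),ms,S(157,114)))
g=t[230:275,270:320].max(2);r=cv2.boxPoints(cv2.minAreaRect(blobs(g<30)[0]))+[270,230]
print('grip top z=.125',[onz(mt,p,.125)[:2] for p in r])
print('cradle z=.05',[onz(mt,T(*p),.05)[:2] for p in((70,40),(232,93),(222,128),(62,70),(17,187),(178,238),(167,270),(10,213))])
print('cradle tri',tri(mt,T(70,40),ms,S(650,150)),tri(mt,T(232,95),ms,S(498,178)),tri(mt,T(10,213),ms,S(0,0))[1])
E
```

```text
top medians [ 98. 105. 107.]
roll ((34.5762939453125, 29.959627151489258), (38.87724685668945, 39.03257369995117), 20.421051025390625) [334.5763 184.9596] [ 0.6013 -0.1585  0.07  ]
scene medians [160. 167. 173.]
tip tri (array([ 0.6001, -0.1567,  0.0951]), np.float64(0.00019883315828836043))
rolltop centre tri (array([ 0.6021, -0.1596,  0.0654]), np.float64(0.002019172838937012))
base: L,R?,bot [array([ 0.5997, -0.0883,  0.012 ]), array([ 0.5303, -0.1566,  0.012 ])]
tipA(+x side) (array([0.4124, 0.0561, 0.0389]), np.float64(0.03639552333210423)) [0.4205 0.0756 0.005 ]
tipB (array([ 0.384 ,  0.0792, -0.034 ]), np.float64(0.04861567193132272)) [0.3726 0.0559 0.005 ]
backA (array([ 0.4712, -0.0965,  0.0517]), np.float64(0.03729529681341315)) [ 0.4816 -0.082   0.005 ]
backB (array([ 0.4374, -0.0824, -0.0392]), np.float64(0.047991947334312765)) [ 0.4247 -0.0997  0.005 ]
top grip [[285.2 243.6]
 [291.2 241.6]
 [296.1 256.3]
 [290.1 258.3]]
scene grip [[257. 205.]
 [257. 170.]
 [269. 170.]
 [269. 205.]]
grip top tri (array([ 0.4565, -0.0391,  0.1313]), np.float64(0.005370116238276409)) (array([ 0.4497, -0.0521,  0.1524]), np.float64(0.020931459220676026))
grip top z=.125 [array([ 0.4541, -0.0357]), array([ 0.4588, -0.0497]), array([ 0.4248, -0.0612]), array([ 0.4201, -0.0473])]
cradle z=.05 [array([0.6824, 0.2186]), array([0.648 , 0.1132]), array([0.6252, 0.1192]), array([0.6628, 0.2232]), array([0.5866, 0.25  ]), array([0.5541, 0.146 ]), array([0.5336, 0.1526]), array([0.5698, 0.254 ])]
cradle tri (array([0.6484, 0.1793, 0.1622]), np.float64(0.025158325892922558)) (array([0.6168, 0.0856, 0.164 ]), np.float64(0.024888070530120734)) 0.3340125305177823
```

```bash
python3 -m jog '[[[0.22,0.33,0,0,0,60,0],[0.22,0.33,0,0,0,60,0],[0.22,0.33,0,0,0,60,0],[0.22,0.33,0,0,0,60,0],[0.22,0.33,0,0,0,60,0],[0.22,0.33,0,0,0,60,0],[0.22,0.33,0,0,0,60,0],[0.22,0.33,0,0,0,60,0],[0.22,0.33,0,0,0,60,0],[0.22,0.33,0,0,0,60,0]]]'; python3 - <<'E'
from h import *
o=bot.get_obs();print(o["joint_pos"],o["eef_pos"],o["tool_rot"])
mt,ms=bot.camera_model("top"),bot.camera_model("scene")
T=lambda x,y:(170+x/4-.375,145+y/4-.375); S=lambda x,y:(220+x/4-.375,140+y/4-.375)
for k,a,b in(('tipA',(293,448),(312,168)),('tipB',(322,522),(253,138)),('backA',(533,356),(170,312)),('backB',(560,443),(110,270)),('cradleA+y',(70,40),(715,272)),('A-y',(232,93),(550,308)),('B+y in',(17,187),(655,162)),('B-y in',(178,238),(500,188)),('griptop',(472,394),(157,118))):
    print(k,tri(mt,T(*a),ms,S(*b)))
E
```

```text
clock: 0.93
eef_pos: [0.3738, -0.1429, 0.2391]
tool_rot: [0.777, 0.63, 0.001, -0.0]
ft_force: [-0.8, -0.8, -0.5]
grip_width: 0.0854
[-0.3661  0.0426 -0.2296  1.2986  0.0013  1.4132] [ 0.3738 -0.1429  0.2391] [ 0.7768  0.6297  0.0006 -0.0003]
tipA (array([ 0.4216,  0.078 , -0.0002]), np.float64(0.004444110105770379))
tipB (array([0.3735, 0.0582, 0.0015]), np.float64(0.0045195361027074036))
backA (array([ 0.482 , -0.0813,  0.0058]), np.float64(0.0014039177529753344))
backB (array([ 0.4261, -0.0974,  0.0049]), np.float64(0.005199853703451308))
cradleA+y (array([0.6825, 0.2187, 0.0492]), np.float64(0.0002541609283739207))
A-y (array([0.6464, 0.1109, 0.0493]), np.float64(0.005782107672347385))
B+y in (array([0.5875, 0.2511, 0.0509]), np.float64(0.0032595484830449818))
B-y in (array([0.5525, 0.1434, 0.0584]), np.float64(0.002686553394228537))
griptop (array([ 0.4494, -0.0511,  0.1481]), np.float64(0.022538735484200455))
```

```bash
python3 -m jog '[[[0.065,0.094,0,0,0,65,0],[0.065,0.094,0,0,0,65,0],[0.065,0.094,0,0,0,65,0],[0.065,0.094,0,0,0,65,0],[0.065,0.094,0,0,0,65,0],[0.065,0.094,0,0,0,65,0],[0.065,0.094,0,0,0,65,0],[0.065,0.094,0,0,0,65,0],[0.065,0.094,0,0,0,65,0],[0.065,0.094,0,0,0,65,0]]]'; python3 -m jog '[[[0,0,0,0,0,56.5,0],[0,0,0,0,0,56.5,0],[0,0,0,0,0,56.5,0],[0,0,0,0,0,56.5,0],[0,0,0,0,0,56.5,0],[0,0,0,0,0,56.5,0],[0,0,0,0,0,56.5,0],[0,0,0,0,0,56.5,0],[0,0,0,0,0,56.5,0],[0,0,0,0,0,56.5,0]]]'; python3 - <<'E'
from h import *
m=bot.camera_model("wrist");im=bot.camera("wrist");cv2.imwrite("pics/w1.png",im)
np.save("w1.npy",m["T"]);print(m["K"],m["T"]);o=bot.get_obs();print(o["joint_pos"],o["eef_pos"],o["tool_rot"])
E
```

```text
clock: 1.77
eef_pos: [0.4371, -0.0521, 0.2389]
tool_rot: [0.318, 0.948, -0.0, -0.001]
ft_force: [-0.7, 0.6, -0.6]
grip_width: 0.0857
clock: 2.6
eef_pos: [0.4373, -0.0522, 0.2391]
tool_rot: [-0.165, 0.986, 0.0, -0.0]
ft_force: [0.7, 0.1, -0.2]
grip_width: 0.0855
[[335.2377   0.     278.2099]
 [  0.     335.2377 201.9368]
 [  0.       0.       1.    ]] [[-0.3255  0.9001  0.2896  0.3646]
 [ 0.9455  0.3102  0.0988 -0.0769]
 [-0.0009  0.306  -0.952   0.3735]
 [ 0.      0.      0.      1.    ]]
[-0.1188  0.1231 -0.1404  1.3077 -0.     -0.4507] [ 0.4373 -0.0522  0.2391] [-0.1652  0.9863  0.0001 -0.0002]
```

View pics/w1.png

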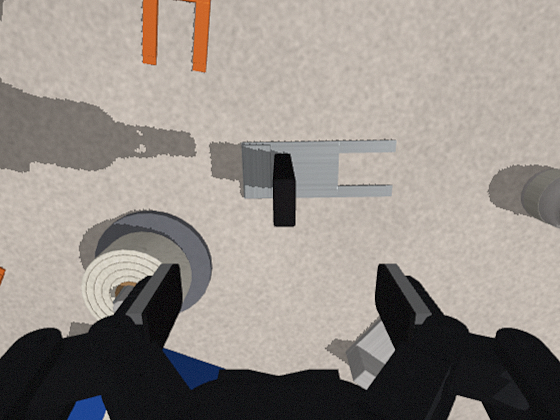

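```bash
python3 - <<'E'
from h import *
m=bot.camera_model("wrist")
im=cv2.imread("pics/w1.png")
for k,p,z in(('tA',(395,146),.004),('tB',(391.5,190.5),.004),('bA',(243,142.5),.018),('bB',(245,198),.018),('slotA',(338,151),.005),('slotB',(338,186),.005)):print(k,onz(m,p,z)[:2])
b=[c for c in blobs(im.max(2)<40) if cv2.boundingRect(c)[1]<200 and cv2.boundingRect(c)[3]<120][0]
print(cv2.approxPolyDP(b,2,True)[:,0].tolist())
q=cv2.approxPolyDP(b,2,True)[:,0]
for p in q: print(p,onz(m,p,.125)[:2])
s=onz(m,(338,168.5),.005)
print('slot bottom mid',s)
E
```

```text
tA [0.3741 0.0617]
tB [0.4217 0.0796]
bA [ 0.4227 -0.0965]
bB [ 0.4804 -0.0763]
slotA [0.3995 0.0044]
slotB [0.4365 0.0195]
[[275, 154], [274, 224], [293, 225], [294, 177], [289, 154]]
[275 154] [ 0.4055 -0.0656]
[274 224] [ 0.4587 -0.0482]
[293 225] [ 0.4546 -0.0337]
[294 177] [ 0.4174 -0.0462]
[289 154] [ 0.4021 -0.0557]
slot bottom mid [0.4177 0.0118 0.005 ]
```

The wrist view shows the fork with its grip at pixel (284,190) and tine tips at (393,146) and (391,190). That gives origin (0.438, -0.047) and heading 109°, and it agrees with the top view. I'll descend and grip.

```bash
python3 -m jog '[[[0.001,0.004,-0.04,0,0,0,0],[0.001,0.004,-0.08,0,0,0,0],[0.001,0.004,-0.12,0,0,0,0],[0.001,0.004,-0.15,0,0,0,0],[0.001,0.004,-0.15,0,0,0,0],[0.001,0.004,-0.15,0,0,0,255],[0.001,0.004,-0.15,0,0,0,255],[0.001,0.004,-0.15,0,0,0,255],[0.001,0.004,-0.15,0,0,0,255],[0.001,0.004,-0.15,0,0,0,255]]]'; python3 -m jog '[[[0,0,0,0,0,0,255],[0,0,0,0,0,0,255],[0,0,0,0,0,0,255],[0,0,0,0,0,0,255],[0,0,0,0,0,0,255],[0,0,0,0,0,0,255]]]';python3 -m jog '[[[0,0,0.02,0,0,0,255],[0,0,0.05,0,0,0,255],[0,0,0.08,0,0,0,255],[0,0,0.11,0,0,0,255],[0,0,0.11,0,0,0,255],[0,0,0.11,0,0,0,255]]]'
```

```text
clock: 3.48
eef_pos: [0.4399, -0.0484, 0.091]
tool_rot: [-0.167, 0.986, -0.001, 0.002]
ft_force: [-0.2, -0.3, -0.6]
grip_width: 0.0259
clock: 3.98
eef_pos: [0.4393, -0.048, 0.0905]
tool_rot: [-0.167, 0.986, -0.0, 0.001]
ft_force: [-2.2, 1.6, 6.3]
grip_width: 0.0175
clock: 4.48
eef_pos: [0.4395, -0.0484, 0.2006]
tool_rot: [-0.167, 0.986, -0.001, 0.002]
ft_force: [-0.1, -0.2, -2.7]
grip_width: 0.017
```

```bash
python3 -m jog '[[[0.009,-0.03,0.03,0,0,-4,255],[0.018,-0.06,0.05,0,0,-8,255],[0.028,-0.09,0.05,0,0,-12,255],[0.038,-0.125,0.05,0,0,-16,255],[0.049,-0.16,0.05,0,0,-20,255],[0.06,-0.195,0.05,0,0,-24,255],[0.071,-0.23,0.05,0,0,-28,255],[0.081,-0.264,0.05,0,0,-33,255],[0.09,-0.292,0.05,0,0,-36,255],[0.094,-0.306,0.05,0,0,-38,255]]]';python3 -m jog '[[[0,0,-0.02,0,0,0,255],[0,0,-0.04,0,0,0,255],[0,0,-0.06,0,0,0,255],[0,0,-0.075,0,0,0,255],[0,0,-0.075,0,0,0,255]]]'; python3 - <<'E'
from h import *
m=bot.camera_model("wrist");im=bot.camera("wrist");t=bot.camera("top")
cv2.imwrite("pics/w2.png",im);cv2.imwrite("pics/t2.png",t)
o=bot.get_obs();print(o["joint_pos"],o["eef_pos"],o["tool_rot"],o["ft_force"],m["T"])
E
```

```text
clock: 5.32
eef_pos: [0.5317, -0.3574, 0.245]
tool_rot: [0.166, 0.986, 0.0, -0.002]
ft_force: [0.7, 0.6, -3.2]
grip_width: 0.0174
clock: 5.73
eef_pos: [0.5288, -0.352, 0.1666]
tool_rot: [0.163, 0.987, 0.003, -0.006]
ft_force: [-2.2, 0.5, -3.8]
grip_width: 0.0173
[-0.5871  0.5541  0.2972  1.3195 -0.0001 -0.2597] [ 0.5311 -0.3534  0.1716] [ 0.163   0.9866  0.0011 -0.0026] [ 0.0614 -0.3341 -2.1426] [[ 0.3214  0.9047  0.2796  0.4575]
 [ 0.9469 -0.3082 -0.0915 -0.3272]
 [ 0.0034  0.2942 -0.9557  0.302 ]
 [ 0.      0.      0.      1.    ]]
```

View pics/w2.png

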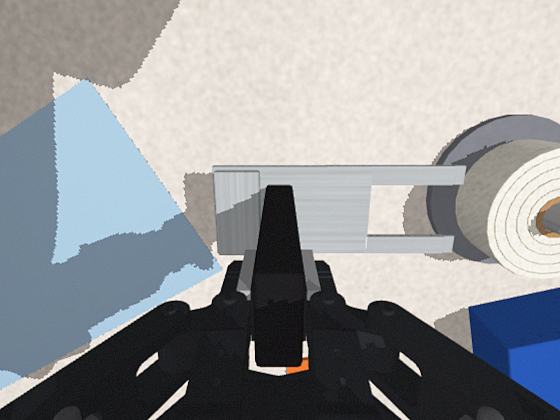

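The wrist view shows the fork level in the jaws, tines ending at (464,175) and (453,243), slot bottom near x=368, and the roll and stand straight ahead at the right edge. From this I measure the fork's pose in the hand.

```bash
python3 - <<'E'
from h import *
from scipy.spatial.transform import Rotation as R
T=np.array([[ 0.3214,0.9047,0.2796,0.4575],[0.9469,-0.3082,-0.0915,-0.3272],[0.0034,0.2942,-0.9557,0.302],[0,0,0,1]])
m=dict(K=bot.camera_model("wrist")["K"],T=T)
im=cv2.imread("pics/w2.png");g=cv2.cvtColor(im,cv2.COLOR_BGR2GRAY).astype(int)
for c in(390,410,430): print(c,[(r,g[r,c]) for r in range(160,192,2)],[(r,g[r,c]) for r in range(228,258,2)])
print([(c,g[212,c]) for c in range(355,385,2)],[(c,g[176,c]) for c in range(452,474,2)],[(c,g[243,c]) for c in range(444,470,2)])
z=.082
P={k:onz(m,p,z)[:2] for k,p in dict(sA1=(380,186),sA2=(450,186),sB1=(380,235.5),sB2=(448,236),bot=(368.5,210),tipA=(464,176),tipB=(453,244)).items()}
print(P)
for a,b in(('sA1','sA2'),('sB1','sB2')):
    d=P[b]-P[a];print(np.degrees(np.arctan2(d[1],d[0])))
q=R.from_quat([.163,.9866,.0011,-.0026]);print(q.as_matrix())
E
```

```text
390 [(160, np.int64(233)), (162, np.int64(236)), (164, np.int64(215)), (166, np.int64(165)), (168, np.int64(197)), (170, np.int64(192)), (172, np.int64(192)), (174, np.int64(194)), (176, np.int64(194)), (178, np.int64(193)), (180, np.int64(194)), (182, np.int64(196)), (184, np.int64(189)), (186, np.int64(229)), (188, np.int64(229)), (190, np.int64(225))] [(228, np.int64(228)), (230, np.int64(233)), (232, np.int64(235)), (234, np.int64(164)), (236, np.int64(142)), (238, np.int64(201)), (240, np.int64(190)), (242, np.int64(190)), (244, np.int64(194)), (246, np.int64(197)), (248, np.int64(193)), (250, np.int64(194)), (252, np.int64(188)), (254, np.int64(230)), (256, np.int64(227))]
410 [(160, np.int64(231)), (162, np.int64(234)), (164, np.int64(216)), (166, np.int64(163)), (168, np.int64(201)), (170, np.int64(189)), (172, np.int64(193)), (174, np.int64(193)), (176, np.int64(197)), (178, np.int64(198)), (180, np.int64(191)), (182, np.int64(194)), (184, np.int64(191)), (186, np.int64(235)), (188, np.int64(229)), (190, np.int64(231))] [(228, np.int64(148)), (230, np.int64(150)), (232, np.i
[... 1470 characters left out ...]
468, np.int64(145)), (470, np.int64(143)), (472, np.int64(138))] [(444, np.int64(190)), (446, np.int64(192)), (448, np.int64(192)), (450, np.int64(195)), (452, np.int64(182)), (454, np.int64(85)), (456, np.int64(90)), (458, np.int64(89)), (460, np.int64(90)), (462, np.int64(93)), (464, np.int64(92)), (466, np.int64(91)), (468, np.int64(91))]
{'sA1': array([ 0.5334, -0.2794]), 'sA2': array([ 0.5487, -0.2344]), 'sB1': array([ 0.5687, -0.2879]), 'sB2': array([ 0.5847, -0.2423]), 'bot': array([ 0.5476, -0.291 ]), 'tipA': array([ 0.5448, -0.2242]), 'tipB': array([ 0.592, -0.24 ])}
71.20161453567628
70.71559865115628
[[-0.9468  0.3217 -0.0048]
 [ 0.3216  0.9469  0.003 ]
 [ 0.0055  0.0013 -1.    ]]
```

```bash
python3 -m jog '[[[0.003,-0.001,-0.02,0,0,0,255],[0.003,-0.001,-0.04,0,0,0,255],[0.003,-0.001,-0.055,0,0,0,255],[0.003,-0.001,-0.064,0,0,0,255],[0.003,-0.001,-0.066,0,0,0,255],[0.003,-0.001,-0.066,0,0,0,255],[0.003,-0.001,-0.066,0,0,0,255],[0.003,-0.001,-0.066,0,0,0,255]]]'; python3 - <<'E'
from h import *
m=bot.camera_model("wrist");o=bot.get_obs();im=bot.camera("wrist")
cv2.imwrite("pics/w3.png",im);print(m["T"])
for i in (0,1):
    print(o["clock"],o["eef_pos"],o["tool_rot"],o["ft_force"]);o=bot.get_obs()
E
```

```text
clock: 6.5
eef_pos: [0.5364, -0.3558, 0.11]
tool_rot: [0.163, 0.987, -0.001, 0.001]
ft_force: [-0.1, -0.3, -2.4]
grip_width: 0.0171
[[ 0.3211  0.9006  0.2929  0.4632]
 [ 0.947  -0.3052 -0.1001 -0.3297]
 [-0.0007  0.3095 -0.9509  0.2441]
 [ 0.      0.      0.      1.    ]]
6.5 [ 0.5364 -0.3558  0.11  ] [ 0.1629  0.9866 -0.0006  0.0014] [-0.1007 -0.2603 -2.3835]
6.55 [ 0.5363 -0.3558  0.1099] [ 0.1629  0.9866 -0.0006  0.0013] [-0.188   0.8763 -3.1765]
```

View pics/w3.png

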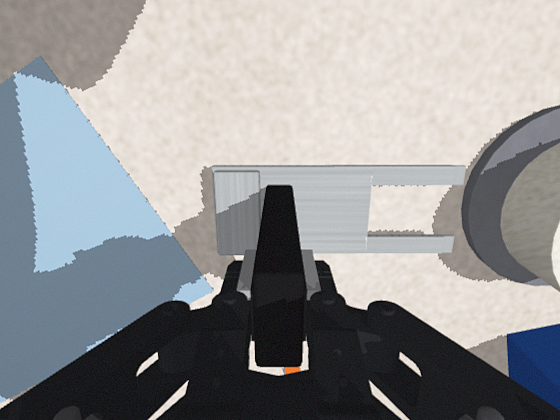

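```bash
python3 - <<'E'
from h import *
from scipy.optimize import least_squares as ls
T=np.array([[.3211,.9006,.2929,.4632],[.947,-.3052,-.1001,-.3297],[-.0007,.3095,-.9509,.2441],[0,0,0,1]])
m=dict(K=bot.camera_model("wrist")["K"],T=T)
g=cv2.cvtColor(cv2.imread("pics/w3.png"),cv2.COLOR_BGR2GRAY).astype(int)
P=[]
for r in range(115,275,4):
    if 158<r<256 and not 190<r<230: continue
    c=next((c for c in range(466 if r<190 else 455,559) if g[r,c]<95),None)
    if c: P.append((c,r))
print(P[::4])
W=np.array([onz(m,p,0.)[:2] for p in P])
f=lambda v:np.hypot(*(W-v[:2]).T)-v[2]
s=ls(f,[.6,-.157,.07],loss='soft_l1',f_scale=.001);print(s.x,np.abs(s.fun).mean())
s=ls(lambda v:f([*v,.07]),[.6,-.157],loss='soft_l1',f_scale=.001);print(s.x)
z=.0245
for k,p in dict(sA=(400,185),sB=(400,237.3),tA=(464,175),tB=(453,245),bot=(368.5,211)).items():print(k,onz(m,p,z)[:2])
E
```

```text
[(532, 115), (504, 131), (488, 147), (463, 195), (462, 211), (463, 227), (495, 271)]
[ 0.6032 -0.1548  0.07  ] 0.00025512232184367323
[ 0.6032 -0.1548]
sA [ 0.5459 -0.2708]
sB [ 0.5838 -0.2791]
tA [ 0.5528 -0.2286]
tB [ 0.602  -0.2443]
bot [ 0.5572 -0.2955]
```

Wrist and top views agree that the stand's axis is 2 mm left of the slot's line. I correct that, drop 5 mm into the gap's height and slide in.

```bash
python3 -m jog '[[[-0.002,0.0007,-0.005,0,0,0,255],[-0.002,0.0007,-0.005,0,0,0,255],[-0.002,0.0007,-0.005,0,0,0,255],[-0.002,0.0007,-0.005,0,0,0,255]]]'; python3 -m jog '[[[0.0016,0.0047,0,0,0,0,255],[0.0048,0.0142,0,0,0,0,255],[0.0080,0.0237,0,0,0,0,255],[0.0097,0.0284,0,0,0,0,255],[0.0097,0.0284,0,0,0,0,255],[0.0097,0.0284,0,0,0,0,255]]]'; python3 -c "
from workcell import bot;o=bot.get_obs();print(o['eef_pos'],o['tool_rot'],o['ft_force'],o['ft_torque'])"
```

```text
clock: 6.88
eef_pos: [0.5333, -0.3545, 0.1033]
tool_rot: [0.163, 0.987, 0.0, -0.0]
ft_force: [-0.5, 0.5, -3.0]
grip_width: 0.0175
clock: 7.38
eef_pos: [0.5435, -0.3253, 0.1034]
tool_rot: [0.162, 0.987, -0.0, -0.0]
ft_force: [0.2, -0.4, -1.8]
grip_width: 0.0171
[ 0.54349992 -0.32533577  0.10339177] [ 1.62181291e-01  9.86760963e-01 -1.74860966e-04 -2.36285997e-05] [ 0.23719149 -0.38058675 -1.8477341 ] [ 0.02684397 -0.00683906 -0.02201171]
```

```bash
python3 -m jog '[[[0,0,0.0013,0,0,0,255],[0,0,0.0013,0,0,0,255],[0.0032,0.0095,0.0013,0,0,0,255],[0.0080,0.0237,0.0013,0,0,0,255],[0.0129,0.0379,0.0013,0,0,0,255],[0.0177,0.0521,0.0013,0,0,0,255],[0.0209,0.0615,0.0013,0,0,0,255],[0.0226,0.0663,0.0013,0,0,0,255],[0.0226,0.0663,0.0013,0,0,0,255],[0.0226,0.0663,0.0013,0,0,0,255]]]'; python3 - <<'E'
from h import *
m=bot.camera_model("wrist");im=bot.camera("wrist");cv2.imwrite("pics/w4.png",im);print(m["T"])
for i in (0,1):
    o=bot.get_obs();print(o["clock"],o["eef_pos"],o["tool_rot"],o["ft_force"])
E
```

```text
clock: 8.22
eef_pos: [0.566, -0.2594, 0.1047]
tool_rot: [0.162, 0.987, -0.0, 0.0]
ft_force: [-0.0, -0.7, -2.4]
grip_width: 0.0174
[[ 0.3201  0.9017  0.2906  0.4931]
 [ 0.9474 -0.3045 -0.0987 -0.2335]
 [-0.0005  0.3069 -0.9518  0.239 ]
 [ 0.      0.      0.      1.    ]]
8.2667 [ 0.5658 -0.2599  0.1046] [ 0.1628  0.9867 -0.0003 -0.    ] [-0.0087 -0.2193 -2.1939]
8.2667 [ 0.5658 -0.2599  0.1046] [ 0.1628  0.9867 -0.0003 -0.    ] [-0.0087 -0.2193 -2.1939]
```

View pics/w4.png

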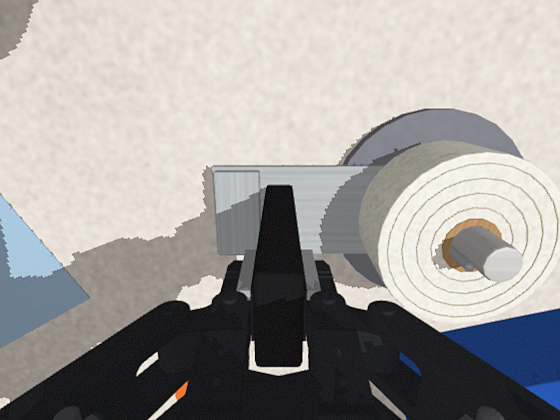

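The fork is under the roll with no contact force; the roll and stand look undisturbed (spindle tip at (503,265)). I go on gently until it touches the collar.

```bash
python3 -m jog '[[[0.0016,0.0047,0,0,0,0,255],[0.0039,0.0114,0,0,0,0,255],[0.0058,0.0170,0,0,0,0,255],[0.0071,0.0208,0,0,0,0,255],[0.0071,0.0208,0,0,0,0,255],[0.0071,0.0208,0,0,0,0,255]]]'; python3 -m jog '[[[0.0003,0.0009,0,0,0,0,255],[0.0006,0.0019,0,0,0,0,255],[0.001,0.0028,0,0,0,0,255],[0.001,0.0028,0,0,0,0,255]]]'; python3 -m jog '[[[0.0003,0.0009,0,0,0,0,255],[0.0006,0.0019,0,0,0,0,255],[0.0006,0.0019,0,0,0,0,255]]]'
```

```text
clock: 8.77
eef_pos: [0.5729, -0.2387, 0.1046]
tool_rot: [0.163, 0.987, -0.0, -0.0]
ft_force: [-0.8, -0.3, -2.9]
grip_width: 0.0178
clock: 9.1
eef_pos: [0.5739, -0.2362, 0.1046]
tool_rot: [0.163, 0.987, 0.0, 0.0]
ft_force: [0.4, 0.3, -2.5]
grip_width: 0.0172
clock: 9.35
eef_pos: [0.5745, -0.2341, 0.1046]
tool_rot: [0.163, 0.987, 0.0, -0.0]
ft_force: [-0.0, -0.7, -3.3]
grip_width: 0.0172
```

```bash
for i in 1 2; do python3 -m jog '[[[0.0002,0.0005,0,0,0,0,255],[0.0003,0.0009,0,0,0,0,255],[0.0003,0.0009,0,0,0,0,255]]]' | grep -E "eef|force"; done
```

```text
eef_pos: [0.5747, -0.2333, 0.1046]
ft_force: [0.5, -0.8, -3.0]
eef_pos: [0.575, -0.2324, 0.1046]
ft_force: [1.1, -0.1, -2.6]
```

```bash
python3 -m jog '[[[0.0002,0.0005,0,0,0,0,255],[0.0003,0.0009,0,0,0,0,255],[0.0003,0.0009,0,0,0,0,255]]]' | grep -E "eef|force";python3 -m jog '[[[0.0002,0.0005,0,0,0,0,255],[0.0003,0.0009,0,0,0,0,255],[0.0003,0.0009,0,0,0,0,255]]]' | grep -E "eef|force"
```

```text
eef_pos: [0.5754, -0.2315, 0.1046]
ft_force: [-0.4, -0.5, -3.0]
eef_pos: [0.5756, -0.2309, 0.1047]
ft_force: [-0.8, -0.6, -2.7]
```

```bash
python3 -m jog '[[[0.0002,0.0005,0,0,0,0,255],[0.0003,0.0009,0,0,0,0,255],[0.0003,0.0009,0,0,0,0,255]]]' | grep -E "eef|force"
```

```text
eef_pos: [0.5757, -0.2306, 0.1048]
ft_force: [-1.1, -3.7, -1.4]
```

The push force rose to about 3.9 N along the fork, at the depth predicted from the images, so the fork is home against the collar. I ease back 0.5 mm and lift.

```bash
python3 -m jog '[[[-0.0002,-0.0005,0,0,0,0,255],[-0.0002,-0.0005,0.001,0,0,0,255],[-0.0002,-0.0005,0.002,0,0,0,255],[-0.0002,-0.0005,0.003,0,0,0,255],[-0.0002,-0.0005,0.004,0,0,0,255],[-0.0002,-0.0005,0.005,0,0,0,255],[-0.0002,-0.0005,0.006,0,0,0,255],[-0.0002,-0.0005,0.007,0,0,0,255],[-0.0002,-0.0005,0.007,0,0,0,255],[-0.0002,-0.0005,0.007,0,0,0,255]]]'; python3 -c "
from workcell import bot;o=bot.get_obs();print(o['eef_pos'],o['tool_rot'],o['ft_force'],o['ft_torque'])"
```

```text
clock: 11.43
eef_pos: [0.5755, -0.2302, 0.1114]
tool_rot: [0.163, 0.987, -0.0, -0.0]
ft_force: [1.0, -3.1, -8.2]
grip_width: 0.0173
[ 0.57549687 -0.23024957  0.11141123] [ 1.62864196e-01  9.86648443e-01 -1.87379798e-05 -3.20585312e-04] [ 0.98503127 -3.10184519 -8.15936504] [-1.13088954  0.27011899 -0.03863787]
```

```bash
python3 -m jog '[[[0,0,0.003,0,0,0,255],[0,0,0.007,0,0,0,255],[0,0,0.011,0,0,0,255],[0,0,0.015,0,0,0,255],[0,0,0.020,0,0,0,255],[0,0,0.025,0,0,0,255],[0,0,0.030,0,0,0,255],[0,0,0.034,0,0,0,255],[0,0,0.036,0,0,0,255],[0,0,0.036,0,0,0,255]]]'; python3 -c "
from workcell import bot;o=bot.get_obs();print(o['eef_pos'],o['tool_rot'],o['ft_force'],o['ft_torque'])"
```

```text
clock: 12.27
eef_pos: [0.576, -0.2302, 0.1484]
tool_rot: [0.163, 0.987, 0.0, 0.0]
ft_force: [-0.7, -0.4, -3.8]
grip_width: 0.0174
[ 0.5759691  -0.23021405  0.14844779] [1.62815821e-01 9.86656365e-01 1.21204143e-04 4.58933425e-04] [-0.7115158  -0.43500109 -3.80425044] [-0.24855338  0.07054084 -0.056607  ]
```

```bash
python3 -m jog '[[[0,0,0,0,0,0,255],[0,0,0,0,0,0,255]]]'; python3 - <<'E'
from h import *
im=bot.camera("wrist");s=bot.camera("scene")
a=cv2.resize(s[170:320,210:350],(560,600));cv2.imwrite("pics/c5.png",cv2.resize(np.hstack([cv2.resize(im[60:360],(400,300)),cv2.resize(a,(300,300))]),None,fx=1,fy=1))
o=bot.get_obs();print(o["eef_pos"],o["tool_rot"],o["ft_force"],o['ft_torque'])
E
```

```text
clock: 12.43
eef_pos: [0.5761, -0.23, 0.1481]
tool_rot: [0.163, 0.987, 0.0, 0.001]
ft_force: [-0.1, -0.2, -3.8]
grip_width: 0.0173
[ 0.5761 -0.23    0.148 ] [0.1628 0.9867 0.0004 0.0005] [-0.4874 -0.6686 -3.5198] [-0.0871 -0.0578 -0.024 ]
```

View pics/c5.png

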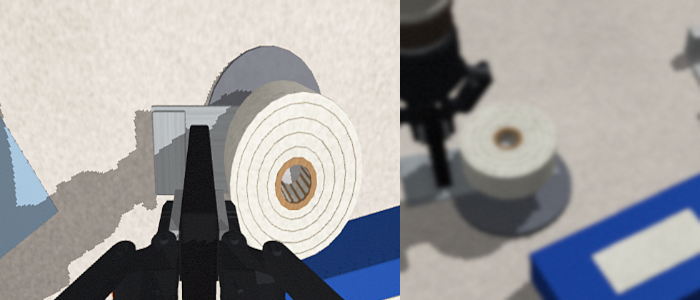

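The roll has risen with the fork, flat, with the spindle tip now inside its bore. The lower force at rest is the strip's friction holding part of the weight. I keep lifting.

```bash
python3 -m jog '[[[0,0,0.003,0,0,0,255],[0,0,0.007,0,0,0,255],[0,0,0.012,0,0,0,255],[0,0,0.018,0,0,0,255],[0,0,0.024,0,0,0,255],[0,0,0.030,0,0,0,255],[0,0,0.036,0,0,0,255],[0,0,0.042,0,0,0,255],[0,0,0.048,0,0,0,255],[0,0,0.053,0,0,0,255]]]';python3 -m jog '[[[0,0,0.005,0,0,0,255],[0,0,0.008,0,0,0,255],[0,0,0.01,0,0,0,255],[0,0,0.01,0,0,0,255],[0,0,0.01,0,0,0,255]]]'; python3 - <<'E'
from h import *
m=bot.camera_model("wrist");im=bot.camera("wrist");cv2.imwrite("pics/w6.png",im);print(m["T"])
im=bot.camera("scene");cv2.imwrite("pics/s6.png",im)
im=bot.camera("top");cv2.imwrite("pics/t6.png",im)
o=bot.get_obs();print(o["clock"],o["eef_pos"],o["tool_rot"],o["ft_force"],o['ft_torque'])
E
```

```text
clock: 13.37
eef_pos: [0.5759, -0.2303, 0.2017]
tool_rot: [0.163, 0.987, -0.0, 0.0]
ft_force: [0.9, -0.2, -6.1]
grip_width: 0.0174
clock: 13.78
eef_pos: [0.5757, -0.2303, 0.2104]
tool_rot: [0.163, 0.987, 0.0, -0.0]
ft_force: [-0.5, 0.7, -5.8]
grip_width: 0.0171
[[ 0.3211  0.9014  0.2903  0.5028]
 [ 0.947  -0.3057 -0.0984 -0.2044]
 [ 0.0001  0.3065 -0.9519  0.3448]
 [ 0.      0.      0.      1.    ]]
13.9333 [ 0.5755 -0.2302  0.2101] [ 0.1629  0.9866  0.0001 -0.0005] [-0.0985 -0.3827 -5.5458] [-0.2668  0.0803  0.0072]
```

View pics/w6.png

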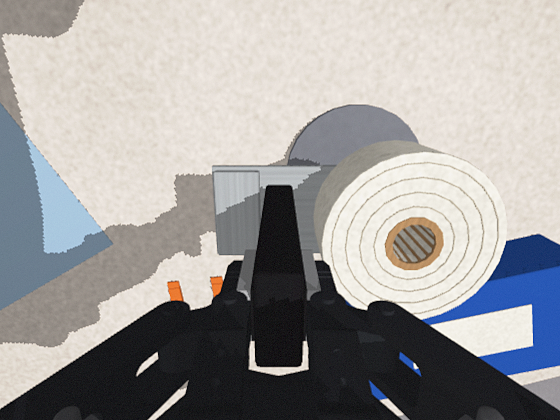

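```bash
python3 - <<'E'
from h import *
T=np.array([[.3211,.9014,.2903,.5028],[.947,-.3057,-.0984,-.2044],[.0001,.3065,-.9519,.3448],[0,0,0,1]])
mw=dict(K=bot.camera_model("wrist")["K"],T=T);mt,ms=bot.camera_model("top"),bot.camera_model("scene")
w,s,t=[cv2.imread(f"pics/{k}6.png") for k in"wst"]
def ell(im,roi,cond,k):
    x0,y0,x1,y1=roi;c=cv2.cvtColor(im[y0:y1,x0:x1],cv2.COLOR_BGR2HSV).astype(int)
    b=blobs(cond(c),20)
    e=cv2.fitEllipse(cv2.convexHull(b[0]));print(k,np.add(e[0],(x0,y0)),e[1]);return np.add(e[0],(x0,y0))
br=lambda c:(c[...,1]>70)&(c[...,0]<25)
for im,roi,k in((w,(320,150,520,330),'w'),(t,(295,140,380,220),'t'),(s,(220,180,300,290),'s')):
    try:
        p=ell(im,roi,br,k)
        print(onz(dict(w=mw,t=mt,s=ms)[k],p,.172)); globals()['p'+k]=p
    except Exception as ex: print(k,ex)
for a,b in(('w','t'),('w','s'),('t','s')):
    try: print(a,b,tri(dict(w=mw,t=mt,s=ms)[a],globals()['p'+a],dict(w=mw,t=mt,s=ms)[b],globals()['p'+b]))
    except Exception as ex: print(ex)
E
```

```text
w [413.9   243.356] (51.037330627441406, 60.04620361328125)
[ 0.6033 -0.1577  0.172 ]
t [340.6139 177.6376] (13.069189071655273, 13.640829086303711)
[ 0.6019 -0.1598  0.172 ]
s [258.5499 222.0447] (10.225260734558105, 13.099199295043945)
[ 0.6007 -0.1586  0.172 ]
w t (array([ 0.601 , -0.159 ,  0.1763]), np.float64(0.00047259397084056136))
w s (array([ 0.602 , -0.1588,  0.174 ]), np.float64(0.0010643694106850221))
t s (array([ 0.6017, -0.1594,  0.1737]), np.float64(0.0003819136767020269))
```

Roll centre is (0.602, -0.159) with top at 0.173, seated on the fork and clear of the tip. I carry it across to above the cradle.

```bash
python3 -m jog '[[[0,0.004,0,0,0,0,255],[0,0.012,0,0,0,0,255],[0.001,0.024,0,0,0,0,255],[0.001,0.04,0,0,0,0,255],[0.001,0.06,0,0,0,0,255],[0.002,0.083,0,0,0,0,255],[0.002,0.108,0,0,0,0,255],[0.002,0.133,0,0,0,0,255],[0.003,0.158,0,0,0,0,255],[0.003,0.183,0,0,0,0,255]]]'; python3 -m jog '[[[0.001,0.025,0,0,0,0,255],[0.001,0.05,0,0,0,0,255],[0.001,0.074,0,0,0,0,255],[0.002,0.096,0,0,0,0,255],[0.002,0.115,0,0,0,0,255],[0.002,0.13,0,0,0,0,255],[0.002,0.142,0,0,0,0,255],[0.002,0.151,0,0,0,0,255],[0.002,0.157,0,0,0,0,255],[0.002,0.16,0,0,0,0,255]]]'; python3 -m jog '[[[0,0,0,0,0,0,255],[0,0,-0.01,0,0,0,255],[0,0,-0.02,0,0,0,255],[0,0,-0.025,0,0,0,255],[0,0,-0.025,0,0,0,255]]]'; python3 - <<'E'
from h import *
m=bot.camera_model("wrist");w=bot.camera("wrist")
t=bot.camera("top");s=bot.camera("scene")
for k in"wts":cv2.imwrite(f"pics/{k}7.png",globals()[k])
np.save("w7.npy",m["T"])
o=bot.get_obs();print(o["clock"],o["eef_pos"],o["tool_rot"],o["ft_force"],o['ft_torque'])
mt,ms=bot.camera_model("top"),bot.camera_model("scene");M=dict(w=m,t=mt,s=ms);p={}
im=dict(w=w,t=t,s=s)
for k,roi in dict(w=(320,150,520,330),t=(170,130,260,220),s=(330,130,410,230)).items():
    x0,y0,x1,y1=roi;c=cv2.cvtColor(im[k][y0:y1,x0:x1],cv2.COLOR_BGR2HSV).astype(int)
    b=blobs((c[...,1]>70)&(c[...,0]<25),20)
    if b:
        e=cv2.fitEllipse(cv2.convexHull(b[0]));p[k]=np.add(e[0],(x0,y0));print(k,p[k],e[1],onz(M[k],p[k],.147))
for a,b in('wt','ws','ts'):
    if a in p and b in p: print(a,b,*tri(M[a],p[a],M[b],p[b]))
E
```

```text
clock: 14.77
eef_pos: [0.5783, -0.0442, 0.2108]
tool_rot: [0.162, 0.987, 0.0, -0.0]
ft_force: [0.7, -0.1, -5.7]
grip_width: 0.0173
clock: 15.6
eef_pos: [0.5805, 0.1138, 0.2106]
tool_rot: [0.162, 0.987, 0.0, -0.0]
ft_force: [-1.0, -0.8, -6.0]
grip_width: 0.0171
clock: 16.02
eef_pos: [0.5791, 0.1116, 0.1828]
tool_rot: [0.163, 0.987, -0.001, -0.002]
ft_force: [-1.0, -0.4, -7.4]
grip_width: 0.0175
16.1667 [0.5807 0.1123 0.1854] [ 0.1632  0.9866 -0.0001 -0.0002] [ 0.3769  0.3735 -5.3543] [-0.2893  0.0428 -0.0158]
w [413.7551 243.2902] (50.961978912353516, 59.80158233642578) [0.6049 0.1833 0.147 ]
t [202.9936 134.1935] (6.135817527770996, 38.37540817260742) [0.7085 0.158  0.147 ]
s [375.5679 169.3687] (7.028757572174072, 11.125039100646973) [0.6059 0.1835 0.147 ]
w t [ 0.8047  0.2534 -0.1972] 0.04314213340847219
w s [0.6055 0.1837 0.1463] 0.0005243617723439134
t s [0.6711 0.1234 0.2407] 0.033802038717757575
```

View pics/w7.png

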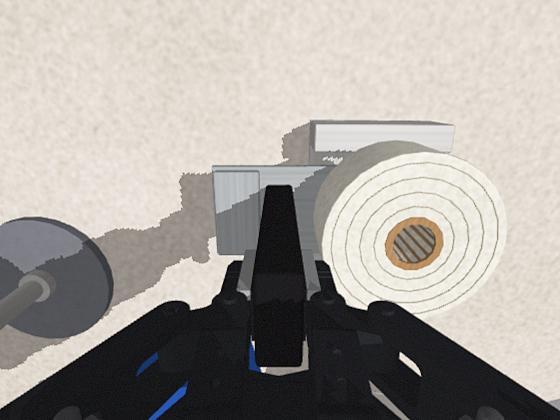

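```bash
python3 - <<'E'
from h import *
T=np.load("w7.npy");m=dict(K=bot.camera_model("wrist")["K"],T=T)
g=cv2.cvtColor(cv2.imread("pics/w7.png"),cv2.COLOR_BGR2GRAY).astype(int)
for c in(325,385,440): print(c,[(r,int(g[r,c])) for r in range(116,160,2)])
print([(c,int(g[138,c])) for c in range(306,322)],[(c,int(g[140,c])) for c in range(446,460)])
h=np.array([np.cos(np.radians(71.2)),np.sin(np.radians(71.2))]);n=np.array([h[1],-h[0]])
roll=np.array([.6050,.1835])
for k,p,z in(('Bo1',(325,124.5),.05),('Bo2',(440,125.5),.05),('Bi1',(325,152),.05),('Bend-',(315.5,138),.05),('Bend+',(453,140),.05),('forkL1',(225,166),.0975),('forkL2',(320,166),.0975)):
    q=onz(m,p,z)[:2];print(k,q,'rel roll along,right',(q-roll)@h,(q-roll)@n)
# cradle in top image cross-check
E
```

```text
325 [(116, 230), (118, 235), (120, 152), (122, 132), (124, 187), (126, 225), (128, 228), (130, 223), (132, 219), (134, 219), (136, 222), (138, 221), (140, 220), (142, 222), (144, 224), (146, 223), (148, 221), (150, 214), (152, 129), (154, 132), (156, 124), (158, 231)]
385 [(116, 219), (118, 225), (120, 197), (122, 128), (124, 176), (126, 229), (128, 229), (130, 226), (132, 221), (134, 222), (136, 224), (138, 224), (140, 218), (142, 148), (144, 155), (146, 154), (148, 153), (150, 152), (152, 150), (154, 153), (156, 150), (158, 151)]
440 [(116, 220), (118, 219), (120, 226), (122, 205), (124, 129), (126, 228), (128, 226), (130, 225), (132, 217), (134, 216), (136, 222), (138, 223), (140, 220), (142, 220), (144, 221), (146, 221), (148, 217), (150, 218), (152, 156), (154, 239), (156, 240), (158, 236)]
[(306, 142), (307, 141), (308, 139), (309, 122), (310, 118), (311, 111), (312, 114), (313, 112), (314, 124), (315, 178), (316, 216), (317, 223), (318, 223), (319, 219), (320, 222), (321, 221)] [(446, 221), (447, 220), (448, 221), (449, 220), (450, 219), (451, 220), (452, 215), (453, 205), (454, 220), (455, 219), (456, 221), (457, 219), (458, 219), (459, 219)]
Bo1 [0.5388 0.1646] rel roll along,right -0.03918501577675789 -0.05655098793058472
Bo2 [0.5684 0.2493] rel roll along,right 0.050461369751342064 -0.05581142996031442
Bi1 [0.5595 0.1586] rel roll along,right -0.03827810244925067 -0.035075306002623985
Bend- [0.5464 0.1546] rel roll along,right -0.04623816730772473 -0.04613739285568261
Bend+ [0.5829 0.2569] rel roll along,right 0.06234558693635486 -0.04461386232462779
forkL1 [0.5377 0.0892] rel roll along,right -0.11096931843277781 -0.03333586280444706
forkL2 [0.558  0.1491] rel roll along,right -0.04772084364777454 -0.03337271378514395
```

The wrist and the fixed cameras differ by 6 mm on the roll-to-cradle offset, because the heights are so far apart. I move halfway and lower to just above the rails, then look again where the errors cancel.

```bash
python3 -m jog '[[[0.002,0.001,-0.008,0,0,0,255],[0.004,0.003,-0.02,0,0,0,255],[0.004,0.003,-0.03,0,0,0,255],[0.004,0.003,-0.035,0,0,0,255],[0.004,0.003,-0.037,0,0,0,255],[0.004,0.003,-0.037,0,0,0,255],[0.004,0.003,-0.037,0,0,0,255]]]'; python3 - <<'E'
from h import *
m=bot.camera_model("wrist");w=bot.camera("wrist");np.save("w8.npy",m["T"])
t=bot.camera("top");s=bot.camera("scene")
for k in"wts":cv2.imwrite(f"pics/{k}8.png",globals()[k])
o=bot.get_obs();print(o["clock"],o["eef_pos"],o["tool_rot"],o["ft_force"])
a=cv2.resize(s[135:235,320:420],(400,400),interpolation=cv2.INTER_CUBIC);b=cv2.resize(t[130:230,155:255],(400,400),interpolation=cv2.INTER_CUBIC)
cv2.imwrite("pics/c8.png",np.hstack([a,b]))
E
```

```text
clock: 16.75
eef_pos: [0.5849, 0.1157, 0.1488]
tool_rot: [0.163, 0.987, 0.0, 0.0]
ft_force: [-0.2, 0.3, -5.4]
grip_width: 0.0169
16.9 [0.5852 0.1158 0.1494] [0.1629 0.9866 0.0003 0.0007] [ 0.345   0.3039 -5.7696]
```

View pics/c8.png

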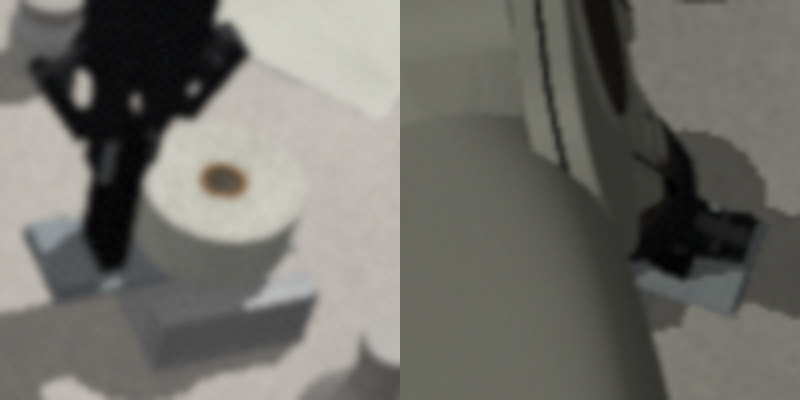

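The composite shows the roll over the cradle: left half scene, bore at (224,180), front rail at (160,332)–(318,293), and the arm blocking the top view on the right. I've now viewed 12 pictures, so the rest is by numbers.

```bash
python3 - <<'E'
from h import *
h=np.array([np.cos(np.radians(71.2)),np.sin(np.radians(71.2))]);n=np.array([h[1],-h[0]])
ms=bot.camera_model("scene");mw=dict(K=bot.camera_model("wrist")["K"],T=np.load("w8.npy"))
im=dict(w=cv2.imread("pics/w8.png"),s=cv2.imread("pics/s8.png"));M=dict(w=mw,s=ms);p={}
for k,roi in dict(w=(320,150,520,330),s=(360,165,395,200)).items():
    x0,y0,x1,y1=roi;c=cv2.cvtColor(im[k][y0:y1,x0:x1],cv2.COLOR_BGR2HSV).astype(int)
    b=blobs((c[...,1]>70)&(c[...,0]<25),20);e=cv2.fitEllipse(cv2.convexHull(b[0]));p[k]=np.add(e[0],(x0,y0))
    print(k,p[k],e[1])
P,d=tri(mw,p['w'],ms,p['s']);print('roll tri',P,d)
z=.111
S=lambda x,y:(220+x/4-.375,140+y/4-.375)
rs=onz(ms,p['s'],z)[:2];rw=onz(mw,p['w'],z)[:2];print(rs,rw)
C=[onz(ms,S(*q),.05)[:2] for q in((715,272),(550,308),(655,162),(500,188))]
cs=np.mean(C,0)-.011*n;print('cradle scene',cs,'need along,right',(cs-rs)@h,(cs-rs)@n,[((c-rs)@h,(c-rs)@n) for c in C])
g=cv2.cvtColor(im['w'],cv2.COLOR_BGR2GRAY).astype(int)
for c in(300,325,350,420,440): print(c,[(r,int(g[r,c])) for r in range(104,160,2)])
for r in (128,134,140): print(r,[(c,int(g[r,c])) for c in range(292,318,2)],[(c,int(g[r,c])) for c in range(440,476,2)])
E
```

```text
w [413.7506 243.3039] (50.98276138305664, 59.8117790222168)
s [375.3968 179.6489] (7.074983596801758, 10.197522163391113)
roll tri [0.6112 0.1873 0.1121] 0.0009245170334862906
[0.6105 0.1876] [0.6122 0.188 ]
cradle scene [0.6052 0.1853] need along,right -0.003915096414360523 -0.004292443397065332 [(np.float64(0.0519997761633947), np.float64(0.05870091996300895)), (np.float64(-0.06439095032009991), np.float64(0.05884688147873571)), (np.float64(0.054982546105817764), np.float64(-0.04299290055904857)), (np.float64(-0.0582517576065547), np.float64(-0.04772467447095766))]
300 [(104, 226), (106, 223), (108, 219), (110, 219), (112, 224), (114, 232), (116, 231), (118, 229), (120, 233), (122, 129), (124, 142), (126, 150), (128, 147), (130, 141), (132, 141), (134, 150), (136, 147), (138, 137), (140, 140), (142, 141), (144, 140), (146, 143), (148, 143), (150, 146), (152, 141), (154, 145), (156, 147), (158, 146)]
325 [(104, 225), (106, 223), (108, 222), (110, 226), (112, 226), (114, 228), (116, 195), (118, 129), (120, 120), (122, 221), (124, 228), (126, 226), (128, 224), (130, 219), (132, 220), 
[... 1612 characters left out ...]
00, 150), (302, 147), (304, 148), (306, 111), (308, 111), (310, 112), (312, 192), (314, 224), (316, 221)] [(440, 221), (442, 220), (444, 220), (446, 220), (448, 222), (450, 220), (452, 220), (454, 219), (456, 220), (458, 220), (460, 218), (462, 219), (464, 219), (466, 221), (468, 221), (470, 201), (472, 222), (474, 221)]
140 [(292, 152), (294, 153), (296, 147), (298, 143), (300, 140), (302, 141), (304, 139), (306, 113), (308, 112), (310, 115), (312, 198), (314, 218), (316, 218)] [(440, 220), (442, 220), (444, 219), (446, 219), (448, 217), (450, 221), (452, 219), (454, 219), (456, 220), (458, 219), (460, 220), (462, 219), (464, 219), (466, 219), (468, 216), (470, 219), (472, 218), (474, 220)]
```

```bash
python3 - <<'E'
from h import *
h=np.array([np.cos(np.radians(71.2)),np.sin(np.radians(71.2))]);n=np.array([h[1],-h[0]])
mw=dict(K=bot.camera_model("wrist")["K"],T=np.load("w8.npy"))
rw=onz(mw,(413.75,243.3),.1115)[:2];tcp=np.array([.5850,.1157])
print('roll rel tcp',(rw-tcp)@h,(rw-tcp)@n)
for k,q in dict(e1=(312,136),e2=(470,136),o1=(325,121.3),o2=(440,122.3),i1=(325,152),i2=(440,151.7)).items():
    c=onz(mw,q,.05)[:2];print(k,(c-rw)@h,(c-rw)@n)
# same checks from top0: accurate rails by line fits
mt=bot.camera_model("top");T=lambda x,y:(170+x/4-.375,145+y/4-.375)
t=cv2.imread("pics/top0.png");ms=bot.camera_model("scene");s=cv2.imread("pics/scene0.png")
g=cv2.cvtColor(t,cv2.COLOR_BGR2GRAY).astype(int)
m=((g[140:220,165:245]>113)).astype(np.uint8)
for b in blobs(m,40)[:4]:
    r=cv2.minAreaRect(b);c=np.add(r[0],(165,140));print('top bright',c,r[1],onz(mt,c,.05)[:2])
E
```

```text
roll rel tcp 0.07700658480277402 0.002176725167019729
e1 -0.05277355615972297 -0.05206132098550211
e2 0.05580687352753253 -0.05218420758529102
o1 -0.0442740316732691 -0.06192024179418634
o2 0.03381641061397883 -0.06134746799578074
i1 -0.04335542266627933 -0.041049443635895515
i2 0.03680368687639071 -0.04134901499406197
```

```bash
python3 - <<'E'
from h import *
h=np.array([np.cos(np.radians(71.2)),np.sin(np.radians(71.2))]);n=np.array([h[1],-h[0]])
mw=dict(K=bot.camera_model("wrist")["K"],T=np.load("w8.npy"));tcp=np.array([.5850,.1157])
g=cv2.GaussianBlur(cv2.cvtColor(cv2.imread("pics/w8.png"),cv2.COLOR_BGR2GRAY),(3,3),0).astype(int)
E=[]
for c in range(352,436,4):
    r=next((r for r in range(127,156) if g[r,c]<190),None);E.append((c,r))
print(E)
W=np.array([onz(mw,p,.0635)[:2]-tcp for p in E if p[1] and p[1]<151])
Q=np.c_[W@h,W@n];print(Q)
from scipy.optimize import least_squares as ls
s=ls(lambda v:np.hypot(Q[:,0]-v[0],Q[:,1]-v[1])-.052,[.077,.002],loss='soft_l1',f_scale=.0005);print('roll bottom centre rel tcp along,right',s.x,np.abs(s.fun).mean())
for k,q in dict(e1=(312,136),e2=(470,136),o1=(325,121.3),o2=(440,122.3),i1=(325,152),i2=(440,151.7)).items():
    c=onz(mw,q,.05)[:2]-tcp;print(k,c@h,c@n)
E
```

```text
[(352, 148), (356, 147), (360, 145), (364, 144), (368, 145), (372, 144), (376, 143), (380, 142), (384, 141), (388, 141), (392, 140), (396, 140), (400, 141), (404, 141), (408, 141), (412, 142), (416, 143), (420, 145), (424, 146), (428, 147), (432, 149)]
[[ 0.0493 -0.0438]
 [ 0.0519 -0.0444]
 [ 0.0544 -0.0457]
 [ 0.057  -0.0464]
 [ 0.0596 -0.0457]
 [ 0.0622 -0.0464]
 [ 0.0647 -0.047 ]
 [ 0.0673 -0.0477]
 [ 0.0698 -0.0483]
 [ 0.0724 -0.0483]
 [ 0.0749 -0.049 ]
 [ 0.0775 -0.049 ]
 [ 0.0802 -0.0483]
 [ 0.0828 -0.0483]
 [ 0.0854 -0.0483]
 [ 0.0881 -0.0477]
 [ 0.0908 -0.0471]
 [ 0.0936 -0.0458]
 [ 0.0963 -0.0451]
 [ 0.099  -0.0445]
 [ 0.1018 -0.0432]]
roll bottom centre rel tcp along,right [0.0762 0.003 ] 0.0005574978294755544
e1 0.024233028643051047 -0.04988459581848238
e2 0.13281345833030653 -0.050007482418271285
o1 0.03273255312950491 -0.05974351662716662
o2 0.11082299541675285 -0.05917074282876101
i1 0.033651162136494696 -0.038872718468875786
i2 0.11381027167916473 -0.03917228982704224
```

```bash
python3 - <<'E'
from h import *
h=np.array([np.cos(np.radians(71.2)),np.sin(np.radians(71.2))]);n=np.array([h[1],-h[0]])
mw=dict(K=bot.camera_model("wrist")["K"],T=np.load("w8.npy"));tcp=np.array([.5850,.1157])
g=cv2.cvtColor(cv2.imread("pics/w8.png"),cv2.COLOR_BGR2GRAY).astype(int)
print([(r,int(g[r,300])) for r in range(160,172)],[(r,int(g[r,228])) for r in range(248,260)],[(r,int(g[r,228])) for r in range(160,174)])
for q,z in(((300,167.5),.0635),((228,168),.0715),((228,254),.0715),((300,164.5),.0585)):
    c=onz(mw,q,z)[:2]-tcp;print(q,c@h,c@n)
E
```

```text
[(160, 146), (161, 146), (162, 146), (163, 145), (164, 145), (165, 117), (166, 144), (167, 179), (168, 190), (169, 186), (170, 187), (171, 181)] [(248, 116), (249, 114), (250, 115), (251, 116), (252, 114), (253, 115), (254, 95), (255, 193), (256, 233), (257, 225), (258, 223), (259, 222)] [(160, 226), (161, 225), (162, 228), (163, 229), (164, 222), (165, 147), (166, 136), (167, 178), (168, 193), (169, 179), (170, 133), (171, 111), (172, 163), (173, 187)]
(300, 167.5) 0.015553415179696058 -0.03073452226931844
(228, 168) -0.03122080266423964 -0.03205859777381502
(228, 254) -0.03395996036546621 0.02905004326751738
(300, 164.5) 0.01584248116495493 -0.03174422433446798
```

```bash
python3 -m jog '[[[-0.0016,0.0015,0,0,0,0,255],[-0.0016,0.0015,-0.003,0,0,0,255],[-0.0016,0.0015,-0.006,0,0,0,255],[-0.0016,0.0015,-0.009,0,0,0,255],[-0.0016,0.0015,-0.01,0,0,0,255],[-0.0016,0.0015,-0.011,0,0,0,255],[-0.0016,0.0015,-0.012,0,0,0,255],[-0.0016,0.0015,-0.013,0,0,0,255],[-0.0016,0.0015,-0.014,0,0,0,255],[-0.0016,0.0015,-0.014,0,0,0,255]]]';python3 -m jog '[[[0,0,-0.0015,0,0,0,255],[0,0,-0.003,0,0,0,255],[0,0,-0.003,0,0,0,255]]]'
```

```text
clock: 17.73
eef_pos: [0.5836, 0.1174, 0.135]
tool_rot: [0.163, 0.987, 0.0, 0.001]
ft_force: [-0.1, 0.4, -4.3]
grip_width: 0.0174
clock: 17.98
eef_pos: [0.5833, 0.1173, 0.1318]
tool_rot: [0.163, 0.987, 0.0, 0.0]
ft_force: [0.2, -0.5, -3.1]
grip_width: 0.0172
```

```bash
python3 -m jog '[[[0,0,-0.002,0,0,0,255],[0,0,-0.005,0,0,0,255],[0,0,-0.008,0,0,0,255],[0,0,-0.009,0,0,0,255],[0,0,-0.009,0,0,0,255]]]'; python3 - <<'E'
from h import *
h=np.array([np.cos(np.radians(71.2)),np.sin(np.radians(71.2))]);n=np.array([h[1],-h[0]])
mw=bot.camera_model("wrist");im=bot.camera("wrist");s=bot.camera("scene");cv2.imwrite("pics/w9.png",im);cv2.imwrite("pics/s9.png",s);np.save("w9.npy",mw["T"])
o=bot.get_obs();tcp=o["eef_pos"][:2];print(o["eef_pos"],o["tool_rot"],o["ft_force"])
g=cv2.cvtColor(im,cv2.COLOR_BGR2GRAY).astype(int)
x0,y0,x1,y1=320,120,540,330;c=cv2.cvtColor(im[y0:y1,x0:x1],cv2.COLOR_BGR2HSV).astype(int)
e=cv2.fitEllipse(cv2.convexHull(blobs((c[...,1]>70)&(c[...,0]<25),20)[0]));p=np.add(e[0],(x0,y0))
r=onz(mw,p,.098)[:2]-tcp;print('bore',p,e[1],r@h,r@n)
ms=bot.camera_model("scene")
c=cv2.cvtColor(s[165:205,360:395],cv2.COLOR_BGR2HSV).astype(int);e=cv2.fitEllipse(cv2.convexHull(blobs((c[...,1]>70)&(c[...,0]<25),20)[0]));ps=np.add(e[0],(360,165))
print('tri',tri(mw,p,ms,ps),onz(ms,ps,.098))
for c in range(300,480,12): 
    d=[i for i in range(95,160) if abs(g[i+1,c]-g[i-1,c])>35];print(c,d)
for r in(112,118,124): print(r,[c for c in range(280,500) if abs(g[r,c+1]-g[r,c-1])>25])
E
```

```text
clock: 18.4
eef_pos: [0.5827, 0.1171, 0.122]
tool_rot: [0.163, 0.987, -0.0, -0.001]
ft_force: [0.2, 0.1, -2.1]
grip_width: 0.017
[0.5831 0.1172 0.1224] [ 0.1629  0.9866 -0.0001 -0.0002] [-0.0217  0.6351 -2.9486]
bore [424.1967 254.8212] (54.10921096801758, 64.22836303710938) 0.07719257722623492 0.0023073653814124247
tri (array([0.6092, 0.1885, 0.0987]), np.float64(0.0015752343002200886)) [0.6087 0.1882 0.098 ]
300 [127, 128, 129]
312 [121, 122, 123]
324 [122, 123, 128, 129, 130]
336 [122, 123, 128, 129]
348 [122, 123, 128, 129, 130]
360 [122, 123, 128, 129, 130, 154, 155, 156]
372 [122, 123, 128, 129, 130, 149, 150]
384 [122, 123, 128, 129, 130, 145, 146]
396 [122, 123, 124, 128, 129, 130, 144, 145]
408 [122, 123, 124, 129, 130, 143, 144]
420 [122, 123, 129, 130, 145, 146, 158, 159]
432 [123, 124, 129, 130, 148, 149, 157, 158]
444 [123, 124, 129, 130, 153, 157, 158]
456 [123, 124, 129, 130, 157, 159]
468 [125, 126, 129, 130]
112 []
118 []
124 [307, 308, 309, 310, 457, 458, 459]
```

```bash
python3 - <<'E'
from h import *
h=np.array([np.cos(np.radians(71.2)),np.sin(np.radians(71.2))]);n=np.array([h[1],-h[0]])
mw=dict(K=bot.camera_model("wrist")["K"],T=np.load("w9.npy"));tcp=np.array([.5829,.1172])
g=cv2.cvtColor(cv2.imread("pics/w9.png"),cv2.COLOR_BGR2GRAY).astype(int)
for r in(134,137,140): print(r,[c for c in range(300,330) if abs(g[r,c+1]-g[r,c-1])>15],[(c,int(g[r,c])) for c in range(470,500,2)])
Q=np.array([onz(mw,p,.05)[:2]-tcp for p in((360,155),(372,149.5),(384,145.7),(396,144.5),(408,143.5),(420,145.5),(432,148.5),(444,153))]);Q=np.c_[Q@h,Q@n]
from scipy.optimize import least_squares as ls
s=ls(lambda v:np.hypot(Q[:,0]-v[0],Q[:,1]-v[1])-.052,[.077,.002],loss='soft_l1',f_scale=.0005);print('roll bottom',s.x,s.fun)
for k,q in dict(e1=(316,138),e2=(484,138),o1=(336,129.5),o2=(444,130),i=(450,157.8)).items():
    c=onz(mw,q,.05)[:2]-tcp;print(k,c@h,c@n)
E
```

```text
134 [307, 308, 314, 315, 316] [(470, 225), (472, 225), (474, 223), (476, 224), (478, 224), (480, 222), (482, 223), (484, 224), (486, 224), (488, 223), (490, 222), (492, 224), (494, 209), (496, 225), (498, 226)]
137 [307, 308, 314, 315, 316] [(470, 227), (472, 225), (474, 225), (476, 224), (478, 224), (480, 224), (482, 223), (484, 223), (486, 224), (488, 224), (490, 223), (492, 221), (494, 215), (496, 228), (498, 229)]
140 [306, 307, 314, 315, 316] [(470, 211), (472, 214), (474, 214), (476, 212), (478, 213), (480, 215), (482, 212), (484, 211), (486, 212), (488, 213), (490, 209), (492, 204), (494, 228), (496, 228), (498, 228)]
roll bottom [0.0781 0.0033] [ 0.0002  0.0001  0.0001 -0.0004  0.     -0.0003 -0.0001  0.0006]
e1 0.023872836346019215 -0.05198557228656549
e2 0.12618561245518406 -0.05211276538639126
o1 0.035781702993839995 -0.05708598989425075
o2 0.1011008338090871 -0.05686938580211859
i 0.10740170848385973 -0.03993701412020955
```

Roll top is at 0.0987, so it rests on the rails. It is within about 1 mm of the cradle's centre both ways. I draw the fork out.

```bash
python3 -m jog '[[[-0.0016,-0.0047,0,0,0,0,255],[-0.0048,-0.0142,0,0,0,0,255],[-0.0097,-0.0284,0,0,0,0,255],[-0.0145,-0.0426,0,0,0,0,255],[-0.0193,-0.0568,0,0,0,0,255],[-0.0242,-0.071,0,0,0,0,255],[-0.029,-0.0852,0,0,0,0,255],[-0.0338,-0.0994,0,0,0,0,255],[-0.0371,-0.1089,0,0,0,0,255],[-0.0371,-0.1089,0,0,0,0,255]]]'; python3 - <<'E'
from h import *
s=bot.camera("scene");ms=bot.camera_model("scene")
c=cv2.cvtColor(s[165:205,360:395],cv2.COLOR_BGR2HSV).astype(int);e=cv2.fitEllipse(cv2.convexHull(blobs((c[...,1]>70)&(c[...,0]<25),20)[0]));ps=np.add(e[0],(360,165));print(onz(ms,ps,.098))
E
```

```text
clock: 19.33
eef_pos: [0.545, 0.0057, 0.1227]
tool_rot: [0.165, 0.986, -0.0, -0.0]
ft_force: [0.5, 0.7, -2.6]
grip_width: 0.0174
[0.6084 0.1883 0.098 ]
```

```bash
python3 -m jog '[[[-0.01,-0.015,0.005,0,0,0,255],[-0.03,-0.03,0.01,0,0,0,255],[-0.055,-0.045,0.01,0,0,0,255],[-0.08,-0.055,0.01,0,0,0,255],[-0.095,-0.055,0.005,0,0,0,255],[-0.1,-0.055,-0.005,0,0,0,255],[-0.1,-0.055,-0.015,0,0,0,255],[-0.1,-0.055,-0.024,0,0,0,255],[-0.1,-0.055,-0.027,0,0,0,255],[-0.1,-0.055,-0.027,0,0,0,255]]]';python3 -m jog '[[[0,0,-0.001,0,0,0,255],[0,0,-0.002,0,0,0,255],[0,0,-0.003,0,0,0,255],[0,0,-0.004,0,0,0,255],[0,0,-0.004,0,0,0,255]]]'
```

```text
clock: 20.22
eef_pos: [0.4458, -0.0463, 0.0949]
tool_rot: [0.163, 0.987, 0.0, -0.001]
ft_force: [0.5, 0.6, -3.4]
grip_width: 0.0174
clock: 20.63
eef_pos: [0.4461, -0.0467, 0.0916]
tool_rot: [0.163, 0.987, 0.0, 0.0]
ft_force: [-0.2, -0.1, -2.8]
grip_width: 0.0171
```

```bash
python3 -m jog '[[[0,0,-0.0007,0,0,0,255],[0,0,-0.0014,0,0,0,255],[0,0,-0.002,0,0,0,255],[0,0,-0.002,0,0,0,255]]]'
```

```text
clock: 20.97
eef_pos: [0.4463, -0.0466, 0.0905]
tool_rot: [0.163, 0.987, 0.0, 0.0]
ft_force: [-1.4, 1.9, 3.9]
grip_width: 0.0173
```

```bash
python3 -m jog '[[[0,0,0.0005,0,0,0,200],[0,0,0.0005,0,0,0,150],[0,0,0.0005,0,0,0,80],[0,0,0.0005,0,0,0,0],[0,0,0.0005,0,0,0,0],[0,0,0.0005,0,0,0,0],[0,0,0.0005,0,0,0,0],[0,0,0.0005,0,0,0,0]]]';python3 -m jog '[[[0,0,0.02,0,0,0,0],[0,0,0.05,0,0,0,0],[0,0,0.08,0,0,0,0],[0,0,0.12,0,0,0,0],[0,0,0.15,0,0,0,0],[0,0,0.15,0,0,0,0],[0,0,0.15,0,0,0,0]]]';python3 -m jog '[[[-0.02,-0.04,0,0,0,0,0],[-0.05,-0.08,0,0,0,0,0],[-0.08,-0.12,0,0,0,0,0],[-0.11,-0.15,0,0,0,0,0],[-0.14,-0.18,0,0,0,0,0],[-0.16,-0.21,0,0,0,0,0],[-0.18,-0.25,0,0,0,0,0],[-0.18,-0.28,0,0,0,0,0],[-0.18,-0.28,0,0,0,0,0],[-0.18,-0.28,0,0,0,0,0]]]'; python3 - <<'E'
from h import *
mt,ms=bot.camera_model("top"),bot.camera_model("scene")
t=bot.camera("top");s=bot.camera("scene");cv2.imwrite("pics/tF.png",t);cv2.imwrite("pics/sF.png",s)
t0=cv2.imread("pics/top0.png");s0=cv2.imread("pics/scene0.png")
def cen(im,roi,cond):
    x0,y0,x1,y1=roi;c=cv2.cvtColor(im[y0:y1,x0:x1],cv2.COLOR_BGR2HSV).astype(int);b=blobs(cond(c),15)
    e=cv2.fitEllipse(cv2.convexHull(b[0]));return np.add(e[0],(x0,y0)),e[1]
br=lambda c:(c[...,1]>70)&(c[...,0]<25)
for k,a,b in(('bore',(175,150,235,215),(355,160,400,205)),):
    try:
        p,e=cen(t,a,br);q,f=cen(s,b,br);print(k,p,e,q,f,tri(mt,p,ms,q),onz(mt,p,.098),onz(ms,q,.098))
    except Exception as ex:print(ex)
# roll top disc in top view
c=t[145:225,165:245].astype(int);b=blobs((c[...,2]>c[...,0]+5)&(c.sum(2)>330));
if b: e=cv2.fitEllipse(cv2.convexHull(b[0]));p=np.add(e[0],(165,145));print('disc',p,e[1],onz(mt,p,.098))
# bystanders/stand: mean abs difference per patch vs the start
for k,T,S in(('bottle',(205,82,245,130),(380,215,430,280)),('glove',(263,88,360,148),(268,255,388,350)),('jar',(155,262,190,295),(318,122,348,156)),('orange1',(330,270,375,345),(160,148,220,217)),('orange2',(395,98,445,170),(183,320,240,408))):
    d=[np.abs(i[y0:y1,x0:x1].astype(int)-j[y0:y1,x0:x1]).mean() for i,j,(x0,y0,x1,y1) in((t,t0,T),(s,s0,S))];print(k,np.round(d,2))
# fork grip
c=s[140:240,210:320].max(2)
for b in blobs(c<30)[:3]: x,y,w,h=cv2.boundingRect(b);print('black scene',x+210,y+140,w,h)
c=t[200:290,230:340].max(2)
for b in blobs(c<30)[:3]: r=cv2.minAreaRect(b);p=np.add(r[0],(230,200));print('black top',p,r[1:],onz(mt,p,.12)[:2])
# stand base: dark disc centre in top
g=t[150:230,295:375].astype(int)
m=((g[...,0]>=g[...,2]+3)&(g.sum(2)<300))
b=blobs(m)
e=cv2.fitEllipse(cv2.convexHull(b[0]));p=np.add(e[0],(295,150));print('base',p,e[1],onz(mt,p,.012))
o=bot.get_obs();print(o["clock"],o["eef_pos"],o["ft_force"],o["grip_width"])
E
```

```text
clock: 21.63
eef_pos: [0.446, -0.0467, 0.0901]
tool_rot: [0.163, 0.987, -0.0, -0.0]
ft_force: [-0.5, -0.2, -0.0]
grip_width: 0.0857
clock: 22.22
eef_pos: [0.4475, -0.0468, 0.2421]
tool_rot: [0.163, 0.987, 0.0, 0.003]
ft_force: [-0.6, -0.0, -0.5]
grip_width: 0.0857
clock: 23.05
eef_pos: [0.2646, -0.328, 0.2382]
tool_rot: [0.165, 0.986, 0.001, -0.001]
ft_force: [0.3, -0.5, -0.5]
grip_width: 0.0854
bore [194.0081 179.5738] (11.841943740844727, 12.3416109085083) [374.1569 182.6146] (7.075355529785156, 10.314845085144043) (array([0.6091, 0.1878, 0.0984]), np.float64(6.3833955923620725e-06)) [0.6092 0.1878 0.098 ] [0.6089 0.1881 0.098 ]
disc [193.4897 179.7343] (40.35346221923828, 41.57128143310547) [0.6088 0.1891 0.098 ]
bottle [1.88 3.96]
glove [1.78 4.73]
jar [2.12 4.52]
orange1 [2.23 5.62]
orange2 [2.01 4.19]
black scene 262 171 7 38
black top [290.35 246.95] ((6.324554443359375, 15.495159149169922), 18.434947967529297) [ 0.4463 -0.0478]
base [331.61   188.7186] (50.915008544921875, 51.53223419189453) [ 0.6004 -0.1577  0.012 ]
23.15 [ 0.2654 -0.3256  0.2386] [-1.6476 -0.3321  0.3843] 0.08536976171973976
```

The robot is clear, the roll is at rest and the stand is where it was. One last offline check of the cradle's centre comes from intensity profiles along and across the rails in the first top image.

```bash
python3 - <<'E'
from h import *
mt=bot.camera_model("top");K,T=np.array(mt["K"]),np.array(mt["T"])
g=cv2.cvtColor(cv2.imread("pics/top0.png"),cv2.COLOR_BGR2GRAY).astype(np.float32)
h=np.array([np.cos(np.radians(71.2)),np.sin(np.radians(71.2))]);n=np.array([h[1],-h[0]]);c=np.array([.6073,.1845])
def val(a,r):
    P=np.r_[c+a*h+r*n,.05];q=T[:3,:3].T@(P-T[:3,3]);u=K@q/q[2];return cv2.getRectSubPix(g,(1,1),(float(u[0]),float(u[1])))[0,0]
A=np.arange(-.070,.071,.002)
for r in(-.05,.05):
    v=[np.mean([val(a,r+d) for d in(-.006,0,.006)]) for a in A];print('rail',r,list(zip((A*1000).round().astype(int).tolist(),np.round(v).astype(int).tolist())))
v=[np.mean([val(a,r) for a in np.arange(-.03,.031,.01)]) for r in A];print('across',list(zip((A*1000).round().astype(int).tolist(),np.round(v).astype(int).tolist())))
E
```

```text
rail -0.05 [(-70, 78), (-68, 76), (-66, 74), (-64, 70), (-62, 65), (-60, 58), (-58, 52), (-56, 51), (-54, 53), (-52, 64), (-50, 87), (-48, 102), (-46, 109), (-44, 108), (-42, 109), (-40, 109), (-38, 109), (-36, 109), (-34, 109), (-32, 109), (-30, 110), (-28, 110), (-26, 110), (-24, 110), (-22, 110), (-20, 110), (-18, 110), (-16, 110), (-14, 110), (-12, 110), (-10, 110), (-8, 111), (-6, 110), (-4, 110), (-2, 110), (0, 111), (2, 110), (4, 110), (6, 110), (8, 111), (10, 110), (12, 110), (14, 110), (16, 110), (18, 110), (20, 109), (22, 109), (24, 109), (26, 108), (28, 109), (30, 109), (32, 108), (34, 108), (36, 108), (38, 108), (40, 108), (42, 108), (44, 108), (46, 108), (48, 108), (50, 107), (52, 107), (54, 107), (56, 106), (58, 104), (60, 103), (62, 105), (64, 106), (66, 106), (68, 106), (70, 106)]
rail 0.05 [(-70, 65), (-68, 64), (-66, 64), (-64, 64), (-62, 60), (-60, 56), (-58, 52), (-56, 51), (-54, 55), (-52, 71), (-50, 90), (-48, 103), (-46, 106), (-44, 106), (-42, 106), (-40, 106), (-38, 106), (-36, 107), (-34, 107), (-32, 106), (-30, 107), (-28, 107), (-26, 107), (-24, 107), (-22
[... 610 characters left out ...]
 110), (-54, 110), (-52, 109), (-50, 109), (-48, 109), (-46, 110), (-44, 111), (-42, 109), (-40, 102), (-38, 82), (-36, 67), (-34, 62), (-32, 65), (-30, 70), (-28, 85), (-26, 97), (-24, 102), (-22, 104), (-20, 104), (-18, 104), (-16, 104), (-14, 104), (-12, 104), (-10, 104), (-8, 104), (-6, 104), (-4, 104), (-2, 104), (0, 104), (2, 105), (4, 105), (6, 104), (8, 105), (10, 105), (12, 105), (14, 105), (16, 105), (18, 105), (20, 105), (22, 105), (24, 105), (26, 106), (28, 105), (30, 106), (32, 104), (34, 95), (36, 78), (38, 68), (40, 81), (42, 100), (44, 107), (46, 107), (48, 106), (50, 106), (52, 106), (54, 107), (56, 107), (58, 106), (60, 99), (62, 83), (64, 73), (66, 73), (68, 85), (70, 98)]
```

```bash
python3 -c "
from workcell import bot;print(bot.job_done(),bot.get_obs()['clock'])"
```

```text
the job is handed in; nothing more can be done
the job is handed in; nothing more can be done
```

The roll is set down centred on the cradle, the fork stands free on the bench, and I handed the job in at about 23 s of the 72 s allowed.

**What was done:** I gripped the grey fork by its black handle and slid it under the roll until it met the collar with about 3.9 N. I then lifted the roll straight up off the spindle, set it on the rails, and drew the fork out along the channel. The fork now stands at about (0.446, -0.047), clear of the cradle.

**Last checks:**
- **Roll:** its centre is at (0.609, 0.188) with its top at 0.098 m, where a roll resting flat on the rails should be. It sits about 0.5 mm from the cradle centre measured from the top picture, and the wrist camera gives under 1 mm.
- **Stand:** its base measured at (0.600, -0.158), unmoved within measuring error.
- **Bystanders:** the bottle, glove box and jar look unchanged. This was only a coarse picture comparison.

**Disagreements:** my first by-eye reading of the cradle centre was about 4 mm off along the rails. A brightness profile of the same picture corrected it and then agreed with the wrist camera. The wrist and fixed cameras also differed by 2–6 mm when the heights were far apart, so I did the final placing close to the rails. I had used all 12 picture views, so the closing checks are numbers only.

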